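# Vent, clamp and seal a culture box

### The arm

A 6-joint arm with a two-finger parallel gripper is mounted at the origin on the work surface. World frame = base frame: x ahead of the robot, y to its left, z up, the work surface at z = 0. Lengths are in m, angles in degrees, forces in N, time in s.
With the tool pointing down it reaches from about 0.35 to 0.875 m from the base axis. Payload 4.2 kg.
Tool frame: the origin (TCP) lies midway between the tips of the shut fingers; the grasp point (between the pads) lies 19 mm behind it; y points along the fingers, x is the direction in which the jaws open and shut, and the axes are right-handed (so a half turn about y gives the same grasp; the last joint's range is limited). The gripper opens to 87 mm and grips with 3 to 60 N. Pads are 19 mm wide; open, the fingers measure 117 mm over their backs; the gripper's body (75 mm by 190 mm) begins 51 mm behind the grasp point.
Start: joints at [-57.261, 22.042, 0.453, 0, -68.411, -14.817], TCP at [0.192, -0.595, 0.223] pointing down, gripper open.
Joint ranges: [-179.83, 179.83], [-69.29, 118.12], [-61.27, 80.66], [-181.25, 117.63], [-171.15, -9.14], [-177.46, 177.46]. Speed limits (degrees/s): [159.86, 159.86, 180, 180, 180, 180].

### API

Orientations are given as a 3x3 rotation matrix whose columns are the frame's x, y, z axes.
In Python, from station import * gives the robot as it stands.
- The arm moves only by the tool jog_arm, never from a script. Its argument "series" is a list of rows, each a list of 3 entries, a list of its own where there are three numbers: the shift along the tool's x, y, z in m, then the turn, a rotation vector about the tool's x, y, z in degrees, then the finger opening in m, from 0 to 0.087. A call has 1 to 10 rows; each row shifts and turns the commanded pose from where the row before left it, along the tool's axes as they then stand; what a row does not reach is not made up. A row lasts 1/8 s, in which the tool goes at most 62.5 mm and 10.7 degrees, less where a joint would pass 70% of its speed; a pose out of reach is approached as far as the arm can. A call is refused whole if a number of a shift passes 0.0625 or a number of a turn 10.7, either way. A call with a gripper value outside its range is refused whole. The fingers move at their own pace and stop on an object; the grip force is fixed at half the most. Time passes only in rows, so rows that do not move let the fingers close. It gives the time, the measured TCP pose, the force and the opening at its end, in the units of the state.
- sense(): the state, without advancing time (a new reading comes with each control period).
- capture(name): name is "side" or "top"; returns the picture (480x640x3 uint8, red, green, blue); there is no depth.
- camera_info(name): a dict with "fx", "fy", "cx", "cy" (pixels), "k1" (the pictures are not rectified: a ray, as slopes to the right and down, at radius r is drawn at 1 + k1 r^2 times it, then the intrinsics apply), "rvec" (rotation vector, rad) and "tvec" (3), from world to camera coordinates, as OpenCV has them. Camera axes: x right, y down, z forward; pixel columns grow to the right and rows downward; lengths in m; the calibration is good to about 2 mm. A picture is of the moment at which its call begins. camera_info takes no time and is no camera call.
- finish_job(): hands the job in, once; it reports no verdict.
The state is a dict: "time_s": time; "joints": joint angles; "joint_velocities": joint speeds; "effort": joint torques, N m; "tcp_pos": TCP position; "ee_rot": TCP orientation; "wrist_force": force on the tool from outside, world axes, zero at the start; "moment": the same for the moment, N m; "gripper_width": opening from 0.0 (shut) to 1.0 (fully open).
Only numpy, scipy, OpenCV 4.12 (cv2) and the standard library are available. Lean on these libraries where they do the work, as an engineer would, in place of code of your own. Each camera call takes 0.05 s, during which the arm holds its last target. There are 200 camera calls.

### The job

Get the closed culture box ready for the incubator. First pull its blue vent knob up until it clicks out; with the vent open, swing the wire bail over from the back of the lid and press its bar down, no harder than needed, until the red spring catch holds it by itself; when the bail stays down on its own, push the vent knob fully home. Leave the dishes, marker, pot and cup where they are.

Things in the scene. Friction and masses are not known exactly. Their poses are not given: they have to be found in the camera images.
- box: Clear culture box with a grey lid, 180 x 300 mm in plan (x, y), lid top 115 mm above its underside; fixed to the bench. Origin: centre of the underside, z up. Box -x is the edge with the red catch, box +x the edge with the bail's hinge, the vent is on the -y part of the lid, a small dish lies on the +y part.
- bail (a joint): Angle (rad) of the wire bail about its hinge: 0 = level over the lid, towards box -x; pi/2 = upright; starts open at 1.75 to 2.1, leaning back over the box's +x edge (stop at 2.15). The hinge is stiff (0.06 Nm): the bail stays where it is left above about 0.7 rad; below that a spring of 0.1 to 0.15 Nm lifts it again unless the catch holds it.
- bail_hinge (a point): Middle of the bail's hinge axis, on box x = +45 mm, y = 0, 44 mm above the lid top. The axis runs along box y. Fixed to the box.
- bail_bar (a point): Middle of the bail's cross bar, 90 mm from the hinge axis: a steel bar 10 mm thick and 100 mm long along box y, with a yellow sleeve 12 mm thick on the middle 45 to 56 mm, where it is to be gripped or pressed. Side arms run from its ends (y = +-50 mm) to the hinge; the space between them is open. Axes turn with the bail; y is along the bar.
- catch: Red spring catch on the lid. Origin on the lid top below the middle of the closed bar (box x = -45 mm, y = 0); its pose does NOT tell its height setting. Two red noses (y = +-38 mm, 18 mm wide at most) snap over the bar, joined by a red cross piece on a slotted steel post 36 mm towards box -x (post 74 mm high); the bar's middle 55 mm stays free to press. Over 30 N on the catch breaks it.
- catch_mid (a point): Middle of the height range of the held bar's centre: 44 mm above the lid top, above the catch's origin. A screw sets the catch up to 16 mm higher or lower, not measured. From 12 mm above the set height the noses resist; about 6 to 11 N passes them and the bar snaps in (held bail: about -0.2 to +0.21 rad). 1 mm below the set place lies a rubber cushion, about 8 N/mm: stop pressing there.
- vent (a joint): Lift (m) of the blue vent knob: 0 = home, 0.018 = fully out. It moves straight up and down with an over-centre click half way (9 mm): about 6 N to pull out or push in, and it then jumps to within 2 mm of the stop on that side.
- vent_grip (a point): Centre of the vent knob's head (box x = -30 mm, y = -110 mm): a round head 26 mm in diameter, 18 mm high, gripping point 9 mm below its top, 35 mm above the lid when home; thin 12 mm stem below it and a 24 mm collar 10 mm high on the lid. Moves with the knob; its z axis is up.
- lid_dish: Small red dish, 60 mm in diameter, 15 mm high, lying on the lid near its +y end. Origin: centre of its underside. Leave alone.
- red_stack: Stack of red culture dishes, 88 mm in diameter, 75 mm high, beside the box's -y end. Origin: centre of its underside. Leave alone.
- cream_stack: Stack of cream culture dishes, 88 mm in diameter, 105 mm high, beside the box's +y end. Origin: centre of its underside. Leave alone.
- marker: Black marker pen, 125 x 13 x 13 mm, lying in front of the box (towards the robot). Origin: centre of its underside. Leave alone.
- pot: White waste pot with a red lid, 100 mm in diameter, 141 mm high, at one side of the bench. Origin: centre of its underside. Leave alone.
- cup: Yellow cup with swabs, 92 mm in diameter, 180 mm high, at one side of the bench. Origin: centre of its underside. Leave alone.

How it is judged:
By the outcome, as a careful person would: the job done as asked, in the order asked, and still so for the second after the job is handed in, with the robot touching nothing.
It also fails if it takes over 61 s, if anything falls off the work surface, if the arm or the gripper's body presses on something with over 40 N, if the wrist force passes 120 N, or if a joint passes its speed limit or range.

## Working session

There is one attempt and no reset: what is moved stays moved. The work goes in short steps, Python scripts to look and compute and a tool call to move; the robot and the scene stay as the last step left them, time stands still between calls to the robot, and variables do not carry over. Pictures are saved under pics/ and viewed, about 8 in all and at most 12, crops included, and the job is handed in when it is done.

Besides the shell and the picture viewer there is one more tool, called after ">>>" by a JSON object that holds its "name" and its "arguments", one argument or row to a line. jog_arm: Moves the arm, as the interface text tells. Its arguments: {"type":"object","properties":{"series":{"type":"array","items":{"type":"array"}}},"required":["series"]}

```bash
mkdir -p pics; ls; python3 - <<'E'
from station import *
import cv2
for n in("side","top"):
    im=capture(n); cv2.imwrite(f"pics/{n}0.png",im[:,:,::-1]); print(n,camera_info(n))
s=sense(); print(s)
E
```

```text
pics
side {'fx': 494.9396222181905, 'fy': 494.9396222181905, 'cx': 321.84316291048754, 'cy': 237.61712578741094, 'k1': -0.09935645641287175, 'rvec': array([ 0.24295753, -2.73052066,  1.38536783]), 'tvec': array([0.50882365, 0.13216195, 1.18879225])}
top {'fx': 455.58220144676835, 'fy': 455.58220144676835, 'cx': 322.70719608687733, 'cy': 242.2267732407287, 'k1': -0.09888909208428909, 'rvec': array([ 2.21936795, -2.16397465,  0.05510595]), 'tvec': array([0.00350669, 0.51253817, 1.46114412])}
{'time_s': 0.1, 'joints': array([-5.72607059e+01,  2.20847905e+01,  3.85833733e-01, -2.37527596e-02,
       -6.84126241e+01, -1.48193458e+01]), 'joint_velocities': array([ 0.04416388, -0.0770107 ,  0.15994698,  0.10703194, -0.01703499,
       -0.07950768]), 'effort': array([-4.03436088e-04, -3.91690600e+01,  1.87933803e+01,  4.23193306e+00,
        1.34168321e-02, -7.78021854e-05]), 'tcp_pos': array([ 0.19216568, -0.59413798,  0.22157743]), 'ee_rot': array([[-3.07541700e-01, -7.28952707e-04, -9.51534325e-01],
       [ 9.51532541e-01,  1.84653238e-03, -3.07542538e-01],
       [ 1.98122290e-03, -9.99998029e-01,  1.25736515e-04]]), 'wrist_force': array([ 0.09831751, -0.00729353, -0.61075066]), 'moment': array([0.05220182, 0.02013026, 0.00205281]), 'gripper_width': 0.9956933886563348}
```

View pics/side0.png

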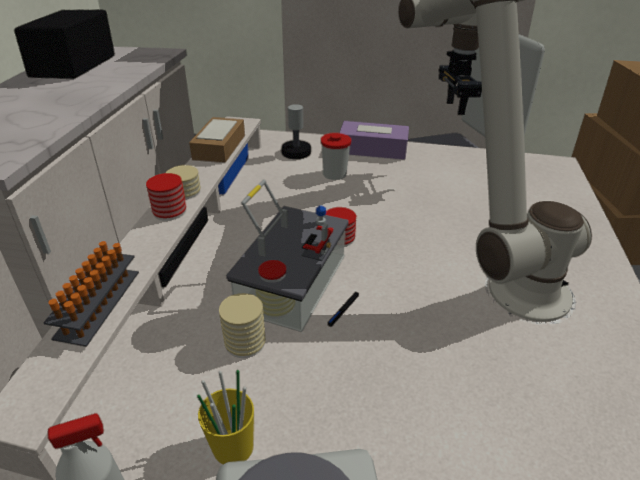

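View pics/top0.png

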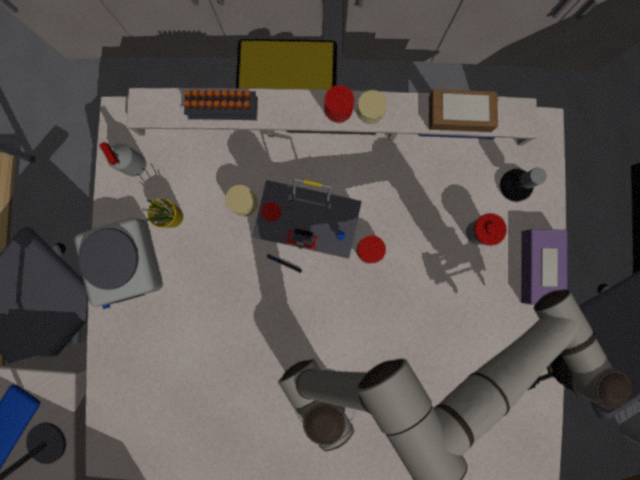

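The side view shows the knob at (321,211), the yellow sleeve at (255,190) and the catch at about (320,238). In the top view they are at (341,236), (312,184) and (302,240). The lid corners in the top view are about (266,182), (361,200), (350,256) and (256,238).

```bash
cat > h.py <<'E'
from station import *
import cv2, numpy as np
def cam(n):
    c=camera_info(n); K=np.array([[c['fx'],0,c['cx']],[0,c['fy'],c['cy']],[0,0,1]]); R=cv2.Rodrigues(c['rvec'])[0]
    return K,np.array([c['k1'],0,0,0,0.]),R,np.array(c['tvec'])
def ray(n,p):
    K,d,R,t=cam(n); q=cv2.undistortPoints(np.array([[p]],float),K,d)[0,0]
    v=R.T@np.array([q[0],q[1],1]); return -R.T@t, v/np.linalg.norm(v)
def plane(n,p,z):
    o,v=ray(n,p); return o+v*(z-o[2])/v[2]
def tri(ps,pt):
    (a,u),(b,v)=ray("side",ps),ray("top",pt)
    s=np.linalg.lstsq(np.c_[u,-v],b-a,rcond=None)[0]; A=a+u*s[0];B=b+v*s[1]
    return (A+B)/2,np.linalg.norm(A-B)
def proj(n,P):
    K,d,R,t=cam(n); return cv2.projectPoints(np.atleast_2d(np.asarray(P,float)),cv2.Rodrigues(R)[0],t,K,d)[0][:,0]
def blobs(im,f,roi,mn=6):
    x0,y0,x1,y1=roi; c=im[y0:y1,x0:x1].astype(int); m=f(c[...,0],c[...,1],c[...,2]).astype(np.uint8)
    n,l,s,ce=cv2.connectedComponentsWithStats(m)
    return [(ce[i]+[x0,y0],s[i,4],(s[i,:4]+[x0,y0,0,0]).tolist()) for i in range(1,n) if s[i,4]>=mn]
blue=lambda r,g,b:(b>1.5*r)&(b>60)&(b>1.3*g)
yel=lambda r,g,b:(r>110)&(g>90)&(b<0.5*r)
red=lambda r,g,b:(r>70)&(g<0.4*r)&(b<0.4*r)
dark=lambda r,g,b:(r<75)&(abs(r-b)<14)
E
python3 - <<'E'
from h import *
S=cv2.imread("pics/side0.png")[:,:,::-1];T=cv2.imread("pics/top0.png")[:,:,::-1]
rs=(225,170,365,300);rt=(250,170,390,270)
for nm,f in(("blue",blue),("yel",yel),("red",red)):
    print(nm,"S",blobs(S,f,rs));print(nm,"T",blobs(T,f,rt))
# lid
c=[cv2.resize(S[170:330,215:365],None,fx=4,fy=4,interpolation=2)[:600],cv2.resize(T[165:270,245:395],None,fx=5,fy=5,interpolation=2)]
cv2.imwrite("pics/c1.png",c[0][:,:,::-1]);cv2.imwrite("pics/c2.png",c[1][:,:,::-1])
E
```

```text
blue S [(array([229.73214286, 177.77380952]), np.int32(168), [225, 170, 15, 23]), (array([320.57142857, 210.5952381 ]), np.int32(84), [316, 206, 10, 10])]
blue T [(array([340.64179104, 235.31343284]), np.int32(67), [336, 231, 10, 9])]
yel S [(array([253.96774194, 190.70967742]), np.int32(62), [248, 185, 13, 13])]
yel T [(array([312.10769231, 182.90769231]), np.int32(65), [304, 180, 17, 7])]
red S [(array([342.36764706, 213.77573529]), np.int32(272), [326, 208, 30, 17]), (array([350.44444444, 227.22222222]), np.int32(18), [346, 224, 9, 7]), (array([319.07142857, 227.14285714]), np.int32(14), [317, 226, 5, 4]), (array([329.71428571, 230.42857143]), np.int32(28), [328, 228, 5, 7]), (array([349.88235294, 232.05882353]), np.int32(17), [346, 229, 9, 6]), (array([349.6875, 236.6875]), np.int32(16), [346, 234, 9, 6]), (array([349.1875, 241.0625]), np.int32(16), [345, 238, 9, 6]), (array([314.44565217, 246.16304348]), np.int32(92), [303, 241, 22, 11]), (array([271.7425, 268.805 ]), np.int32(400), [259, 260, 27, 19])]
red T [(array([270.73706897, 210.89224138]), np.int32(232), [262, 202, 18, 18]), (array([312.6744186, 243.3255814]), np.int32(43), [305, 236, 12, 13]), (array([370.96397942, 248.80102916]), np.int32(583), [357, 236, 28, 27]), (array([287.71428571, 240.14285714]), np.int32(7), [287, 239, 3, 3])]
```

View pics/c1.png

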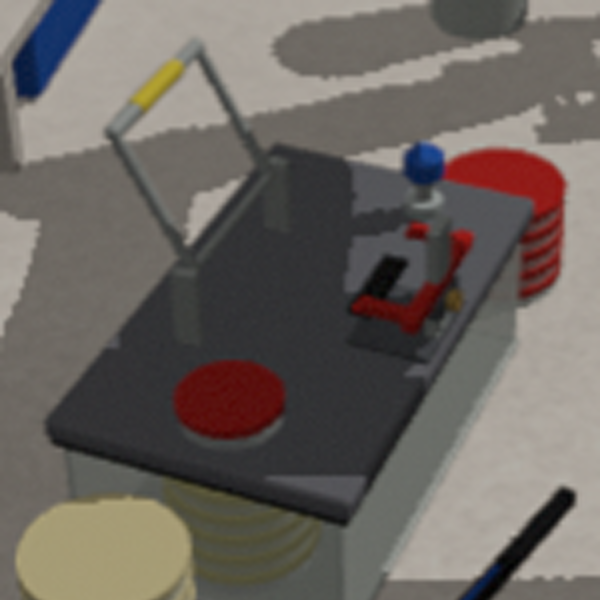

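View pics/c2.png

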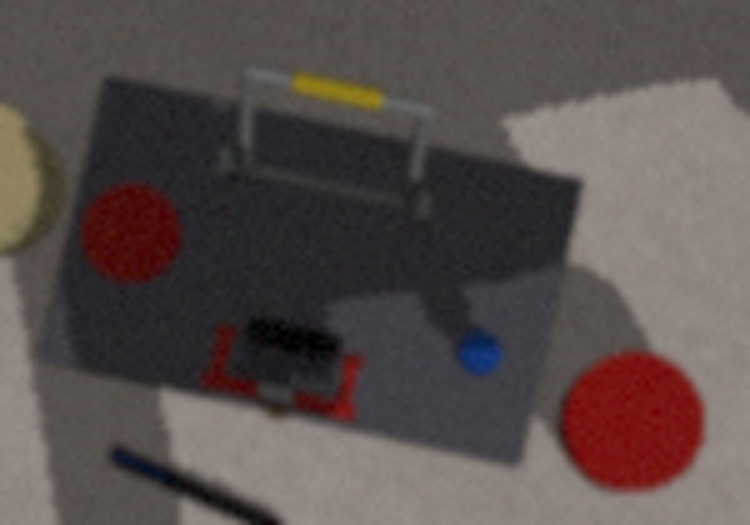

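The crops show the bail open and leaning back, the catch's noses and crosspiece, and the blue knob on its collar. I read the lid corners from both crops, and next I triangulate.

```bash
python3 - <<'E'
from h import *
np.set_printoptions(precision=4,suppress=True)
s=lambda u,v:((u+.5)/4-.5+215,(v+.5)/4-.5+170)
t=lambda u,v:((u+.5)/5-.5+245,(v+.5)/5-.5+165)
C={"++":(s(50,425),t(107,76)),"+-":(s(275,147),t(582,181)),"--":(s(533,200),t(521,465)),"-+":(s(347,507),t(40,362))}
P={k:tri(*v) for k,v in C.items()}
for k,v in P.items(): print(k,v)
tt=np.array([plane("top",C[k][1],.115)[:2] for k in("++","+-","--","-+")])
loc=np.array([[.09,.15],[.09,-.15],[-.09,-.15],[-.09,.15]])
ss=np.array([plane("side",C[k][0],.115)[:2] for k in("++","+-","--","-+")])
for q in (tt,ss,(tt+ss)/2):
    c=q.mean(0);a=q-c;th=np.arctan2((loc[:,0]*a[:,1]-loc[:,1]*a[:,0]).sum(),(loc*a).sum());print("box",c,np.degrees(th),np.linalg.norm(q-np.roll(q,1,0),axis=1))
R=np.array([[np.cos(th),-np.sin(th)],[np.sin(th),np.cos(th)]])
L=lambda p:np.r_[R.T@(p[:2]-c),p[2]-.115]
for n,a,b in(("knob",(320.57,210.6),(340.64,235.31)),("bar",(253.97,190.7),(312.1,182.9)),
 ("noseL",s(356,303),t(228,330)),("noseR",s(415,230),t(355,360)),("crossL",s(412,322),t(208,383)),("crossR",s(465,238),t(350,412)),("posttop",s(438,213),t(278,385)),
 ("barL",s(113,128),t(250,75)),("barR",s(196,46),t(425,108))):
    p,e=tri(a,b);print(n,p,e,"local",L(p))
E
```

```text
++ (array([0.6927, 0.1942, 0.1083]), np.float64(0.003346075181238179))
+- (array([ 0.6364, -0.0975,  0.1086]), np.float64(0.00028835652696219803))
-- (array([ 0.4626, -0.0639,  0.1111]), np.float64(0.00020594160746684659))
-+ (array([0.5188, 0.2295, 0.1101]), np.float64(0.0023686277076291787))
box [0.5771 0.0654] -10.941189970919822 [0.1792 0.2964 0.1763 0.2973]
box [0.5756 0.0726] -10.683365050533336 [0.1721 0.2944 0.1741 0.2983]
box [0.5763 0.069 ] -10.812811140649606 [0.1757 0.2954 0.1752 0.2978]
knob [ 0.5271 -0.0364  0.1477] 0.0006543013049351499 local [-0.0286 -0.1128  0.0327]
bar [0.6636 0.0489 0.2389] 0.0003410818832598407 local [ 0.0895 -0.0034  0.1239]
noseL [0.5377 0.1125 0.1512] 0.0020432548796136497 local [-0.0461  0.0355  0.0362]
noseR [0.5202 0.037  0.1504] 0.0013383429831660939 local [-0.0491 -0.0419  0.0354]
crossL [0.5054 0.1232 0.1509] 0.0004960711623470664 local [-0.0798  0.04    0.0359]
crossR [0.4901 0.0392 0.1501] 0.00019431704346135702 local [-0.0791 -0.0454  0.0351]
posttop [0.5011 0.0794 0.1935] 0.0032950816491467425 local [-0.0759 -0.0038  0.0785]
barL [0.6728 0.0979 0.2392] 0.001978786299082393 local [0.0893 0.0465 0.1242]
barR [0.6554 0.0001 0.2368] 0.0013093324743167864 local [ 0.0906 -0.0528  0.1218]
```

>>> {"name": "jog_arm", "arguments": {
  "series": [
    [[0,0,0],[0,9.6,0],0.05],
    [[0,0,0],[0,9.6,0],0.05],
    [[0,0,0],[0,9.6,0],0.05],
    [[0.04,0,-0.015],[0,0,0],0.05],
    [[0.05,0,-0.019],[0,0,0],0.05],
    [[0.05,0,-0.019],[0,0,0],0.05],
    [[0.05,0,-0.019],[0,0,0],0.05],
    [[0.05,0,-0.019],[0,0,0],0.05],
    [[0.05,0,-0.019],[0,0,0],0.05],
    [[0.05,0,-0.019],[0,0,0],0.05]
  ]
}}

```text
time_s: 1.35
tcp_pos: [0.3836, -0.2834, 0.2224]
ee_rot: [[0.189, -0.0, -0.982], [0.982, 0.0, 0.189], [0.0, -1.0, 0.0]]
wrist_force: [0.0, -1.0, -0.2]
gripper_width: 0.575
```

>>> {"name": "jog_arm", "arguments": {
  "series": [
    [[0.05,0,-0.019],[0,0,0],0.05],
    [[0.05,0,-0.019],[0,0,0],0.05],
    [[0.05,0,-0.019],[0,0,0],0.05],
    [[0.05,0,-0.019],[0,0,0],0.05],
    [[0.03,0,-0.01],[0,0,0],0.05],
    [[0,0,0],[0,0,0],0.05],
    [[0,0,0],[0,0,0],0.05]
  ]
}}

```text
time_s: 2.22
tcp_pos: [0.5104, -0.0757, 0.2222]
ee_rot: [[0.189, -0.001, -0.982], [0.982, -0.0, 0.189], [-0.0, -1.0, 0.001]]
wrist_force: [-0.1, 0.3, -0.1]
gripper_width: 0.574
```

```bash
cat >> h.py <<'E'
np.set_printoptions(precision=4,suppress=True)
BX=np.array([np.cos(np.radians(-10.9)),np.sin(np.radians(-10.9)),0]);BY=np.array([-BX[1],BX[0],0]);BC=np.array([.577,.0655,.113])
def st():
    s=sense();d=s['tcp_pos']-BC;print("t",round(s['time_s'],2),"tcp",s['tcp_pos'],"box-local",d@BX,d@BY,d[2],"F",s['wrist_force'],"w",round(s['gripper_width']*.087,4));return s
def togo(P):
    s=sense();print("tool shift to",P,s['ee_rot'].T@(np.array(P)-s['tcp_pos']))
E
python3 - <<'E'
from h import *
s=st();print(s['ee_rot']);togo([.527,-.0366,.20])
print("yaw err deg",np.degrees(np.arcsin(np.cross(s['ee_rot'][:,0],BY)[2])))
E
```

```text
t 2.23 tcp [ 0.5104 -0.0757  0.2222] box-local -0.03865924923644699 -0.15128739690059465 0.1091622987050661 F [-0.1168  0.3114 -0.13  ] w 0.0499
[[ 0.1888 -0.0012 -0.982 ]
 [ 0.982  -0.0001  0.1888]
 [-0.0003 -1.      0.0012]]
tool shift to [0.527, -0.0366, 0.2] [ 0.0416  0.0221 -0.0089]
yaw err deg -0.019279921642277268
```

>>> {"name": "jog_arm", "arguments": {
  "series": [
    [[0.0415,0,-0.009],[0,0,0],0.05],
    [[0,0.02,0],[0,0,0],0.05],
    [[0,0.02,0],[0,0,0],0.05],
    [[0,0.02,0],[0,0,0],0.05],
    [[0,0.015,0],[0,0,0],0.05],
    [[0,0.014,0],[0,0,0],0.05],
    [[0,0,0],[0,0,0],0.05]
  ]
}}

```text
time_s: 3.1
tcp_pos: [0.527, -0.0369, 0.1326]
ee_rot: [[0.189, -0.002, -0.982], [0.982, -0.0, 0.189], [-0.001, -1.0, 0.002]]
wrist_force: [0.3, -1.0, 0.2]
gripper_width: 0.575
```

```bash
python3 - <<'E'
from h import *
st();S=capture("side");T=capture("top")
a=cv2.resize(S[150:260,260:380],None,fx=5,fy=5,interpolation=2)
cv2.imwrite("pics/v1.png",a[:,:,::-1])
E
```

```text
t 3.1 tcp [ 0.527  -0.0369  0.1326] box-local -0.029738239581139678 -0.10999468399860034 0.01958852397418452 F [ 0.3163 -1.0187  0.1944] w 0.05
```

View pics/v1.png

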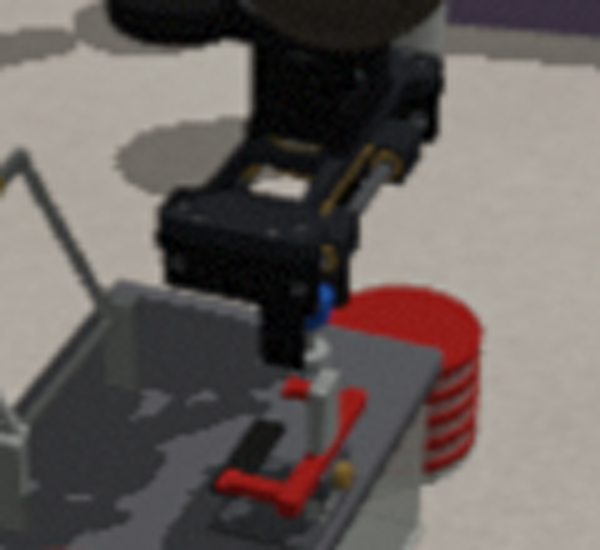

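The knob is at crop (320,305), between the pads and partly hidden by the near finger, and there is no contact force. I close the gripper now.

>>> {"name": "jog_arm", "arguments": {
  "series": [
    [[0,0,0],[0,0,0],0.0],
    [[0,0,0],[0,0,0],0.0],
    [[0,0,0],[0,0,0],0.0],
    [[0,0,0],[0,0,0],0.0]
  ]
}}

```text
time_s: 3.7
tcp_pos: [0.5281, -0.0355, 0.1339]
ee_rot: [[0.189, 0.001, -0.982], [0.982, 0.001, 0.189], [0.002, -1.0, -0.001]]
wrist_force: [-1.2, 4.4, 2.3]
gripper_width: 0.281
```

>>> {"name": "jog_arm", "arguments": {
  "series": [
    [[0,-0.004,0],[0,0,0],0.0],
    [[0,-0.004,0],[0,0,0],0.0],
    [[0,-0.003,0],[0,0,0],0.0],
    [[0,0,0],[0,0,0],0.0]
  ]
}}

```text
time_s: 4.2
tcp_pos: [0.528, -0.0355, 0.1449]
ee_rot: [[0.188, 0.001, -0.982], [0.982, 0.001, 0.188], [0.001, -1.0, -0.0]]
wrist_force: [-0.9, 6.2, 0.8]
gripper_width: 0.282
```

>>> {"name": "jog_arm", "arguments": {
  "series": [
    [[0,-0.003,0],[0,0,0],0.0],
    [[0,-0.003,0],[0,0,0],0.0],
    [[0,0,0],[0,0,0],0.0],
    [[0,0,0],[0,0,0],0.0]
  ]
}}

```text
time_s: 4.7
tcp_pos: [0.5281, -0.0356, 0.151]
ee_rot: [[0.188, 0.001, -0.982], [0.982, 0.001, 0.188], [0.001, -1.0, -0.001]]
wrist_force: [0.0, 4.7, -0.1]
gripper_width: 0.284
```

```bash
python3 - <<'E'
from h import *
st();S=capture("side");T=capture("top")
print(blobs(S,blue,(290,180,360,230),3),blobs(T,blue,(320,215,360,250),3))
E
```

```text
t 4.7 tcp [ 0.5281 -0.0356  0.151 ] box-local -0.0288963077767496 -0.10849546178042212 0.03796935207942477 F [ 0.0394  4.7066 -0.1258] w 0.0247
[(array([324.28, 203.84]), np.int32(25), [323, 200, 4, 9])] []
```

>>> {"name": "jog_arm", "arguments": {
  "series": [
    [[0,0,0],[0,0,0],0.05],
    [[0,0,0],[0,0,0],0.05],
    [[0,0,0],[0,0,0],0.05],
    [[0,-0.03,0],[0,0,0],0.05],
    [[0,-0.05,0],[0,0,0],0.05],
    [[0,-0.05,0],[0,0,0],0.0],
    [[0,0,-0.05],[0,0,0],0.0],
    [[0,0,-0.05],[0,0,0],0.0],
    [[0,0,0],[0,0,0],0.0]
  ]
}}

```text
time_s: 5.92
tcp_pos: [0.6277, -0.0561, 0.2779]
ee_rot: [[0.19, -0.003, -0.982], [0.982, -0.001, 0.19], [-0.001, -1.0, 0.003]]
wrist_force: [-0.7, -0.1, -1.2]
gripper_width: 0.203
```

```bash
python3 - <<'E'
from h import *
st();S=capture("side");T=capture("top")
bs,bt=blobs(S,blue,(290,180,360,230),3),blobs(T,blue,(320,215,360,250),3)
print(bs,bt)
print("expect home",proj("side",[.5271,-.0364,.1477]),"out",proj("side",[.5271,-.0364,.1657]))
if bs and bt: print(tri(bs[0][0],bt[0][0]))
def yb(): print(blobs(S,yel,(225,170,300,260)),blobs(T,yel,(290,170,340,260)))
yb()
# planned tool pose behind the bar: bar at local .0895, z .2385
P=np.array([.6636,.0489,0])+BX*.035; P[2]=.31; togo(P)
E
```

```text
t 5.92 tcp [ 0.6277 -0.0561  0.2779] box-local 0.07277556702153679 -0.10982166536839424 0.1648818442383232 F [-0.7358 -0.1317 -1.1788] w 0.0177
[(array([320.8974, 204.4231]), np.int32(78), [317, 200, 9, 10])] [(array([340.9863, 234.6849]), np.int32(73), [337, 230, 9, 10])]
expect home [[320.6886 210.6293]] out [[320.7457 204.358 ]]
(array([ 0.5271, -0.0369,  0.1652]), np.float64(0.0005414508967650658))
[(array([254.0476, 190.619 ]), np.int32(63), [248, 185, 13, 13])] []
tool shift to [0.698  0.0423 0.31  ] [ 0.1099 -0.0307 -0.0525]
```

>>> {"name": "jog_arm", "arguments": {
  "series": [
    [[0,-0.032,0],[0,0,0],0.0],
    [[0.01,0,-0.05],[0,0,0],0.0],
    [[0.05,0,-0.0025],[0,0,0],0.0],
    [[0.05,0,0],[0,0,0],0.0],
    [[0,0,0],[0,0,0],0.0],
    [[0,0.04,0],[0,0,0],0.0],
    [[0,0.04,0],[0,0,0],0.0],
    [[0,0.01,0],[0,0,0],0.0],
    [[0,0,0],[0,0,0],0.0]
  ]
}}

```text
time_s: 7.15
tcp_pos: [0.6981, 0.0422, 0.2236]
ee_rot: [[0.189, 0.001, -0.982], [0.982, -0.001, 0.189], [-0.001, -1.0, -0.001]]
wrist_force: [0.2, -0.1, 0.1]
gripper_width: 0.007
```

```bash
python3 - <<'E'
from h import *
st();S=capture("side")
a=cv2.resize(S[130:280,210:360],None,fx=4,fy=4,interpolation=2)
cv2.imwrite("pics/v2.png",a[:,:,::-1])
E
```

```text
t 7.15 tcp [0.6981 0.0422 0.2236] box-local 0.12332747792488302 -1.66165347196363e-05 0.11055479487898366 F [ 0.239  -0.1027  0.1042] w 0.0006
```

View pics/v2.png

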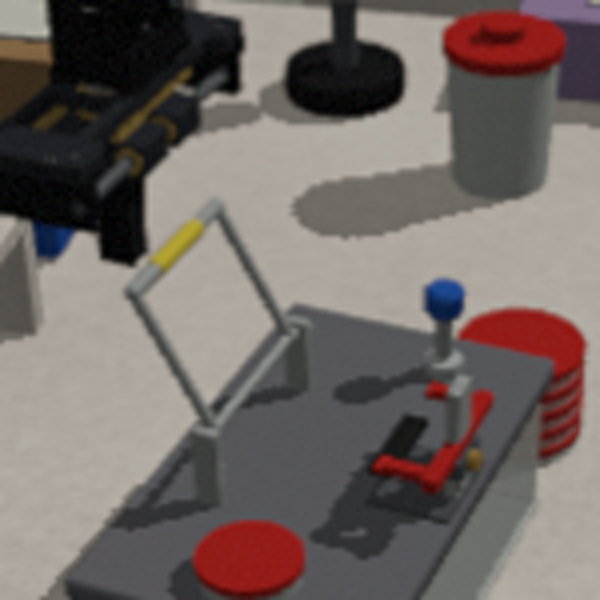

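>>> {"name": "jog_arm", "arguments": {
  "series": [
    [[0,0.008,0.012],[0,0,0],0.0],
    [[0,0.008,0.012],[0,0,0],0.0],
    [[0,0,0.012],[0,0,0],0.0],
    [[0,0,0.012],[0,0,0],0.0],
    [[0,0,0.012],[0,0,0],0.0],
    [[0,0,0.012],[0,0,0],0.0],
    [[0,0,0.012],[0,0,0],0.0],
    [[0,0,0.012],[0,0,0],0.0],
    [[0,0,0.012],[0,0,0],0.0],
    [[0,0,0],[0,0,0],0.0]
  ]
}}

```text
time_s: 8.45
tcp_pos: [0.5911, 0.0633, 0.2068]
ee_rot: [[0.188, -0.001, -0.982], [0.982, -0.0, 0.188], [-0.0, -1.0, 0.001]]
wrist_force: [0.1, 0.3, -0.2]
gripper_width: 0.005
```

```bash
python3 - <<'E'
from h import *
st();S=capture("side");T=capture("top")
print(blobs(S,yel,(225,150,360,260)))
E
```

```text
t 8.45 tcp [0.5911 0.0633 0.2068] box-local 0.014244840800638503 0.0005290016100612812 0.09379058343191048 F [ 0.1049  0.3176 -0.1536] w 0.0004
[(array([291.9375, 200.4688]), np.int32(64), [286, 194, 12, 13])]
```

>>> {"name": "jog_arm", "arguments": {
  "series": [
    [[0,0,0.012],[0,0,0],0.0],
    [[0,0,0],[0,0,0],0.0],
    [[0,0,-0.02],[0,0,0],0.0],
    [[0,-0.04,0],[0,0,0],0.0],
    [[0,0,0],[0,0,0],0.0]
  ]
}}

```text
time_s: 9.18
tcp_pos: [0.6016, 0.0619, 0.25]
ee_rot: [[0.188, 0.006, -0.982], [0.982, 0.001, 0.188], [0.002, -1.0, -0.006]]
wrist_force: [0.1, -0.3, -0.0]
gripper_width: 0.006
```

```bash
python3 - <<'E'
from h import *
st();S=capture("side");b=blobs(S,yel,(225,150,360,260));print(b)
# ray with box plane y=0 (through BC)
o,v=ray("side",b[0][0]);s=((BC-o)@BY)/(v@BY);p=o+v*s-BC;x,z=p@BX,p[2];print("bar local x,z",x,z,"angle",np.arctan2(z-.044,.045-x))
E
```

```text
t 9.18 tcp [0.6016 0.0619 0.25  ] box-local 0.024873291086472613 0.0010819147555975767 0.13704983372297153 F [ 0.0767 -0.3415 -0.0127] w 0.0005
[(array([296.5857, 204.6286]), np.int32(70), [291, 198, 12, 14])]
bar local x,z -0.014807088931749332 0.11313434141626343 angle 0.857609512123571
```

>>> {"name": "jog_arm", "arguments": {
  "series": [
    [[0,0,0.022],[0,0,0],0.0],
    [[0,0,0.022],[0,0,0],0.0],
    [[0,0.016,0.002],[0,0,0],0.0],
    [[0,0.015,0.004],[0,0,0],0.0],
    [[0,0.01,0.006],[0,0,0],0.0],
    [[0,0.01,0.005],[0,0,0],0.0],
    [[0,0.005,0.003],[0,0,0],0.0],
    [[0,0,0],[0,0,0],0.0]
  ]
}}

```text
time_s: 10.22
tcp_pos: [0.5371, 0.0736, 0.1898]
ee_rot: [[0.189, -0.001, -0.982], [0.982, -0.001, 0.189], [-0.001, -1.0, 0.001]]
wrist_force: [-0.4, -0.5, 0.9]
gripper_width: 0.006
```

```bash
cat >>h.py <<'E'
def bar():
    S=capture("side");b=blobs(S,yel,(225,150,360,270),3);print([(q[0],q[1]) for q in b])
    for q in b:
        o,v=ray("side",q[0]);s=((BC-o)@BY)/(v@BY);p=o+v*s-BC;x,z=p@BX,p[2];print("bar local x,z",x,z,"angle",np.arctan2(z-.044,.045-x))
    return S
E
python3 - <<'E'
from h import *
st();bar()
E
```

```text
t 10.22 tcp [0.5371 0.0736 0.1898] box-local -0.04074418337211146 0.0004176360020034879 0.07678452074744423 F [-0.3905 -0.4928  0.93  ] w 0.0005
[(array([305.3889, 227.6111]), np.int32(18))]
bar local x,z -0.03487797308042102 0.057212698844386276 angle 0.16392674138065033
```

>>> {"name": "jog_arm", "arguments": {
  "series": [
    [[0,0.004,0.001],[0,0,0],0.0],
    [[0,0.004,0.001],[0,0,0],0.0],
    [[0,0.002,0],[0,0,0],0.0],
    [[0,0,0],[0,0,0],0.0]
  ]
}}

```text
time_s: 10.78
tcp_pos: [0.5352, 0.0742, 0.1803]
ee_rot: [[0.189, -0.0, -0.982], [0.982, -0.0, 0.189], [-0.0, -1.0, 0.0]]
wrist_force: [-0.1, -0.4, -0.0]
gripper_width: 0.002
```

>>> {"name": "jog_arm", "arguments": {
  "series": [
    [[0,0.002,0],[0,0,0],0.0],
    [[0,0.002,0.001],[0,0,0],0.0],
    [[0,0,0],[0,0,0],0.0]
  ]
}}

```text
time_s: 11.15
tcp_pos: [0.5346, 0.0744, 0.1765]
ee_rot: [[0.189, 0.001, -0.982], [0.982, 0.0, 0.189], [0.0, -1.0, -0.001]]
wrist_force: [0.1, 0.3, 0.7]
gripper_width: 0.007
```

>>> {"name": "jog_arm", "arguments": {
  "series": [
    [[0,0.002,0],[0,0,0],0.0],
    [[0,0.002,0],[0,0,0],0.0],
    [[0,0,0],[0,0,0],0.0]
  ]
}}

```text
time_s: 11.52
tcp_pos: [0.534, 0.0744, 0.1722]
ee_rot: [[0.189, -0.001, -0.982], [0.982, 0.0, 0.189], [-0.0, -1.0, 0.001]]
wrist_force: [-0.4, 0.0, 1.0]
gripper_width: 0.007
```

```bash
python3 - <<'E'
from h import *
st();S=bar()
a=cv2.resize(S[160:290,240:370],None,fx=4.5,fy=4.5,interpolation=2)
cv2.imwrite("pics/v3.png",a[:,:,::-1])
E
```

```text
t 11.53 tcp [0.534  0.0744 0.1722] box-local -0.04388669294702197 0.0006323549456863777 0.05920667658685387 F [-0.4433  0.016   1.0456] w 0.0006
[(array([306.7778, 234.1667]), np.int32(18))]
bar local x,z -0.03805622315828285 0.040024350021742636 angle -0.047830464664132974
```

View pics/v3.png

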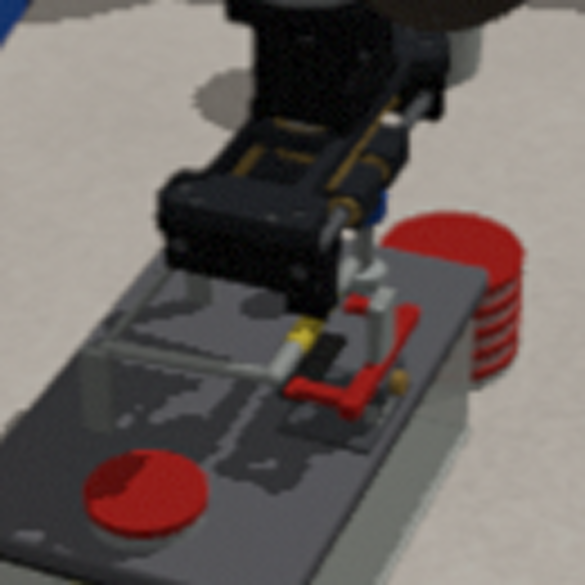

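The bar is under the fingertips (crop (300,330)) and still above the red noses. I continue down gently.

>>> {"name": "jog_arm", "arguments": {
  "series": [
    [[0,0.002,0],[0,0,0],0.0],
    [[0,0.002,0],[0,0,0],0.0],
    [[0,0,0],[0,0,0],0.0]
  ]
}}

```text
time_s: 11.95
tcp_pos: [0.5342, 0.0743, 0.1683]
ee_rot: [[0.189, -0.0, -0.982], [0.982, -0.0, 0.189], [-0.0, -1.0, 0.0]]
wrist_force: [-0.9, -0.1, 0.4]
gripper_width: 0.011
```

>>> {"name": "jog_arm", "arguments": {
  "series": [
    [[0,0.002,0],[0,0,0],0.0],
    [[0,0,0],[0,0,0],0.0]
  ]
}}

```text
time_s: 12.2
tcp_pos: [0.5342, 0.0743, 0.1664]
ee_rot: [[0.189, -0.0, -0.982], [0.982, -0.0, 0.189], [-0.0, -1.0, 0.0]]
wrist_force: [0.1, -0.3, -0.3]
gripper_width: 0.007
```

>>> {"name": "jog_arm", "arguments": {
  "series": [
    [[0,0.002,0],[0,0,0],0.0],
    [[0,0,0],[0,0,0],0.0]
  ]
}}

```text
time_s: 12.45
tcp_pos: [0.5342, 0.0743, 0.1646]
ee_rot: [[0.189, 0.0, -0.982], [0.982, -0.0, 0.189], [-0.0, -1.0, -0.0]]
wrist_force: [-1.3, 0.1, 1.8]
gripper_width: 0.004
```

>>> {"name": "jog_arm", "arguments": {
  "series": [
    [[0,0.002,0],[0,0,0],0.0],
    [[0,0,0],[0,0,0],0.0]
  ]
}}

```text
time_s: 12.7
tcp_pos: [0.5343, 0.0743, 0.1639]
ee_rot: [[0.188, 0.001, -0.982], [0.982, -0.0, 0.188], [-0.0, -1.0, -0.001]]
wrist_force: [-2.9, 0.4, 8.1]
gripper_width: 0.009
```

>>> {"name": "jog_arm", "arguments": {
  "series": [
    [[0,0.001,0],[0,0,0],0.0],
    [[0,0,0],[0,0,0],0.0]
  ]
}}

```text
time_s: 12.95
tcp_pos: [0.5344, 0.0743, 0.1637]
ee_rot: [[0.188, 0.001, -0.982], [0.982, -0.0, 0.188], [-0.0, -1.0, -0.001]]
wrist_force: [-5.5, 1.2, 12.0]
gripper_width: 0.01
```

>>> {"name": "jog_arm", "arguments": {
  "series": [
    [[0,0.001,0],[0,0,0],0.0],
    [[0,0,0],[0,0,0],0.0]
  ]
}}

```text
time_s: 13.2
tcp_pos: [0.5342, 0.0743, 0.1618]
ee_rot: [[0.188, 0.001, -0.982], [0.982, -0.0, 0.188], [0.0, -1.0, -0.001]]
wrist_force: [-3.3, -0.0, 6.5]
gripper_width: 0.002
```

>>> {"name": "jog_arm", "arguments": {
  "series": [
    [[0,0.001,0],[0,0,0],0.0],
    [[0,0,0],[0,0,0],0.0]
  ]
}}

```text
time_s: 13.45
tcp_pos: [0.5342, 0.0743, 0.1602]
ee_rot: [[0.188, 0.0, -0.982], [0.982, -0.0, 0.188], [0.0, -1.0, -0.0]]
wrist_force: [-2.1, 1.3, 4.8]
gripper_width: 0.0
```

>>> {"name": "jog_arm", "arguments": {
  "series": [
    [[0,0.001,0],[0,0,0],0.0],
    [[0,0,0],[0,0,0],0.0]
  ]
}}

```text
time_s: 13.7
tcp_pos: [0.5341, 0.0743, 0.1587]
ee_rot: [[0.189, -0.0, -0.982], [0.982, -0.0, 0.189], [-0.0, -1.0, 0.0]]
wrist_force: [-2.7, 0.5, 4.0]
gripper_width: 0.006
```

>>> {"name": "jog_arm", "arguments": {
  "series": [
    [[0,0.001,0],[0,0,0],0.0],
    [[0,0,0],[0,0,0],0.0]
  ]
}}

```text
time_s: 13.95
tcp_pos: [0.5342, 0.0744, 0.1573]
ee_rot: [[0.189, -0.0, -0.982], [0.982, -0.0, 0.189], [-0.0, -1.0, 0.0]]
wrist_force: [-2.2, 0.2, 2.3]
gripper_width: 0.005
```

>>> {"name": "jog_arm", "arguments": {
  "series": [
    [[0,0.001,0],[0,0,0],0.0],
    [[0,0,0],[0,0,0],0.0]
  ]
}}

```text
time_s: 14.2
tcp_pos: [0.5342, 0.0743, 0.1562]
ee_rot: [[0.189, -0.0, -0.982], [0.982, -0.0, 0.189], [-0.0, -1.0, 0.0]]
wrist_force: [-1.1, 0.4, 1.5]
gripper_width: 0.009
```

>>> {"name": "jog_arm", "arguments": {
  "series": [
    [[0,0.001,0],[0,0,0],0.0],
    [[0,0,0],[0,0,0],0.0]
  ]
}}

```text
time_s: 14.45
tcp_pos: [0.5343, 0.0743, 0.1553]
ee_rot: [[0.189, -0.0, -0.982], [0.982, -0.0, 0.189], [-0.0, -1.0, 0.0]]
wrist_force: [-1.4, -0.5, 1.1]
gripper_width: 0.003
```

>>> {"name": "jog_arm", "arguments": {
  "series": [
    [[0,0.001,0],[0,0,0],0.0],
    [[0,0,0],[0,0,0],0.0]
  ]
}}

```text
time_s: 14.7
tcp_pos: [0.5344, 0.0744, 0.1544]
ee_rot: [[0.189, 0.0, -0.982], [0.982, 0.0, 0.189], [0.0, -1.0, -0.0]]
wrist_force: [-0.3, -0.1, 0.4]
gripper_width: 0.005
```

>>> {"name": "jog_arm", "arguments": {
  "series": [
    [[0,0.001,0],[0,0,0],0.0],
    [[0,0,0],[0,0,0],0.0]
  ]
}}

```text
time_s: 14.95
tcp_pos: [0.5344, 0.0744, 0.1536]
ee_rot: [[0.189, 0.0, -0.982], [0.982, 0.0, 0.189], [0.0, -1.0, -0.0]]
wrist_force: [-0.6, -0.8, 1.1]
gripper_width: 0.007
```

>>> {"name": "jog_arm", "arguments": {
  "series": [
    [[0,0.001,0],[0,0,0],0.0],
    [[0,0,0],[0,0,0],0.0]
  ]
}}

```text
time_s: 15.2
tcp_pos: [0.5344, 0.0743, 0.1526]
ee_rot: [[0.189, 0.0, -0.982], [0.982, -0.0, 0.189], [0.0, -1.0, -0.0]]
wrist_force: [0.5, -0.8, 2.0]
gripper_width: 0.007
```

>>> {"name": "jog_arm", "arguments": {
  "series": [
    [[0,0.001,0],[0,0,0],0.0],
    [[0,0,0],[0,0,0],0.0]
  ]
}}

```text
time_s: 15.45
tcp_pos: [0.5345, 0.0744, 0.1517]
ee_rot: [[0.189, 0.001, -0.982], [0.982, 0.0, 0.189], [0.0, -1.0, -0.001]]
wrist_force: [0.5, -0.2, 2.3]
gripper_width: 0.003
```

```bash
python3 - <<'E'
from h import *
st();S=bar()
cv2.imwrite("pics/v4.png",cv2.resize(S[180:280,260:360],None,fx=5.5,fy=5.5,interpolation=2)[:,:,::-1])
E
```

```text
t 15.45 tcp [0.5345 0.0744 0.1517] box-local -0.04344149538293274 0.0006506907974963834 0.038658851548596426 F [ 0.5179 -0.1887  2.3049] w 0.0002
[(array([306.2   , 241.2667]), np.int32(15))]
bar local x,z -0.03644002801423727 0.019684568130475352 angle -0.2901430297002393
```

View pics/v4.png

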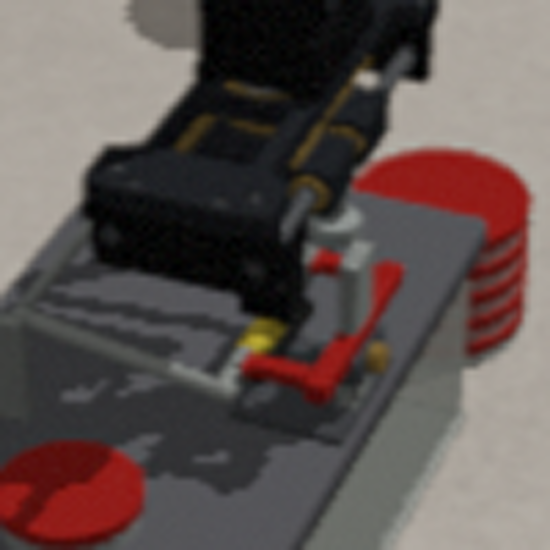

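>>> {"name": "jog_arm", "arguments": {
  "series": [
    [[0,-0.01,0],[0,0,0],0.0],
    [[0,-0.03,0],[0,0,0],0.0],
    [[0,-0.05,0],[0,0,0],0.0],
    [[0,-0.05,0],[0,0,0],0.0],
    [[-0.05,-0.01,-0.02],[0,0,0],0.0],
    [[0,0,0],[0,0,0],0.0]
  ]
}}

```text
time_s: 16.25
tcp_pos: [0.5449, 0.0196, 0.3032]
ee_rot: [[0.192, 0.003, -0.981], [0.981, 0.001, 0.192], [0.001, -1.0, -0.002]]
wrist_force: [0.2, -0.4, -0.5]
gripper_width: 0.004
```

```bash
python3 - <<'E'
from h import *
st();S=bar();T=capture("top")
y=blobs(S,yel,(260,190,360,270),3);u=blobs(T,yel,(285,180,345,260),3);print(y,u)
if y and u: print(tri(y[0][0],u[0][0]))
print(blobs(S,blue,(290,180,360,230),3),blobs(T,blue,(320,215,360,250),3))
cv2.imwrite("pics/v5.png",cv2.resize(S[180:280,260:360],None,fx=5.5,fy=5.5,interpolation=2)[:,:,::-1])
E
```

```text
t 16.25 tcp [0.5449 0.0196 0.3032] box-local -0.02285363826629959 -0.05110074864502841 0.19016014636689832 F [ 0.2199 -0.4143 -0.5495] w 0.0004
[(array([309.4306, 236.3611]), np.int32(72))]
bar local x,z -0.044458288270718155 0.035630689507691424 angle -0.09328392354088111
[(array([309.4306, 236.3611]), np.int32(72), [304, 230, 11, 14])] []
[(array([320.8974, 204.4231]), np.int32(78), [317, 200, 9, 10])] []
```

View pics/v5.png

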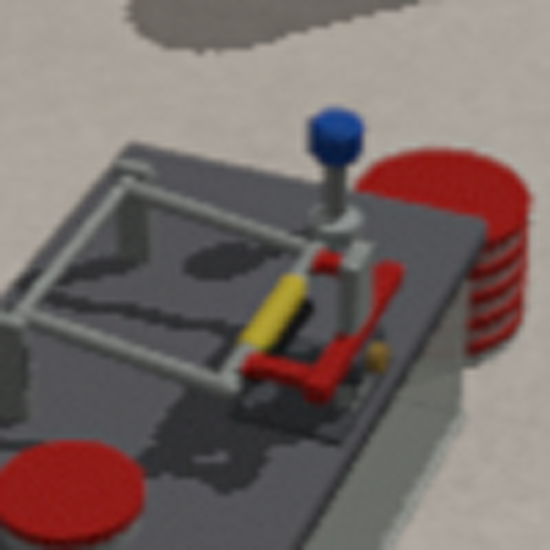

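The bail holds itself: the bar is under both noses at crop (270,310), with its centre about 36 mm above the lid. The knob is still out. Next I push the knob home.

>>> {"name": "jog_arm", "arguments": {
  "series": [
    [[-0.03,0,0.003],[0,0,0],0.0],
    [[-0.0285,0,0.004],[0,0,0],0.0],
    [[0,0.05,0],[0,0,0],0.0],
    [[0,0.05,0],[0,0,0],0.0],
    [[0,0.01,0],[0,0,0],0.0],
    [[0,0,0],[0,0,0],0.0]
  ]
}}

```text
time_s: 17.1
tcp_pos: [0.527, -0.0342, 0.192]
ee_rot: [[0.187, -0.0, -0.982], [0.982, -0.001, 0.187], [-0.001, -1.0, 0.0]]
wrist_force: [0.3, 0.2, 0.8]
gripper_width: 0.01
```

```bash
python3 - <<'E'
from h import *
st();togo([.5271,-.0367,.165])
E
```

```text
t 17.1 tcp [ 0.527  -0.0342  0.192 ] box-local -0.030223261547816026 -0.10734946058754628 0.07895974589941422 F [0.2873 0.204  0.7998] w 0.0009
tool shift to [0.5271, -0.0367, 0.165] [-0.0024  0.027  -0.0005]
```

>>> {"name": "jog_arm", "arguments": {
  "series": [
    [[-0.0025,0.012,0],[0,0,0],0.0],
    [[0,0.004,0],[0,0,0],0.0],
    [[0,0.003,0],[0,0,0],0.0],
    [[0,0.003,0],[0,0,0],0.0],
    [[0,0,0],[0,0,0],0.0]
  ]
}}

```text
time_s: 17.73
tcp_pos: [0.5262, -0.0371, 0.1699]
ee_rot: [[0.189, 0.001, -0.982], [0.982, 0.0, 0.189], [0.0, -1.0, -0.001]]
wrist_force: [0.8, -0.1, -0.2]
gripper_width: 0.005
```

>>> {"name": "jog_arm", "arguments": {
  "series": [
    [[0,0.003,0],[0,0,0],0.0],
    [[0,0.003,0],[0,0,0],0.0],
    [[0,0,0],[0,0,0],0.0]
  ]
}}

```text
time_s: 18.1
tcp_pos: [0.5258, -0.0371, 0.1628]
ee_rot: [[0.189, -0.001, -0.982], [0.982, 0.0, 0.189], [-0.0, -1.0, 0.001]]
wrist_force: [0.0, -0.7, -0.1]
gripper_width: 0.005
```

>>> {"name": "jog_arm", "arguments": {
  "series": [
    [[0,0.002,0],[0,0,0],0.0],
    [[0,0.002,0],[0,0,0],0.0],
    [[0,0,0],[0,0,0],0.0]
  ]
}}

```text
time_s: 18.48
tcp_pos: [0.5261, -0.0371, 0.1595]
ee_rot: [[0.189, 0.0, -0.982], [0.982, 0.0, 0.189], [0.0, -1.0, -0.0]]
wrist_force: [0.2, -0.6, 0.5]
gripper_width: 0.001
```

>>> {"name": "jog_arm", "arguments": {
  "series": [
    [[0,0.001,0],[0,0,0],0.0],
    [[0,0,0],[0,0,0],0.0]
  ]
}}

```text
time_s: 18.73
tcp_pos: [0.5262, -0.0371, 0.1594]
ee_rot: [[0.188, 0.001, -0.982], [0.982, -0.0, 0.188], [-0.0, -1.0, -0.001]]
wrist_force: [-1.7, 0.6, 5.1]
gripper_width: 0.005
```

>>> {"name": "jog_arm", "arguments": {
  "series": [
    [[0,0.001,0],[0,0,0],0.0],
    [[0,0,0],[0,0,0],0.0]
  ]
}}

```text
time_s: 18.98
tcp_pos: [0.5263, -0.0371, 0.1593]
ee_rot: [[0.188, 0.001, -0.982], [0.982, -0.0, 0.188], [-0.0, -1.0, -0.001]]
wrist_force: [-3.3, 0.9, 8.9]
gripper_width: 0.003
```

>>> {"name": "jog_arm", "arguments": {
  "series": [
    [[0,0.001,0],[0,0,0],0.0],
    [[0,0,0],[0,0,0],0.0]
  ]
}}

```text
time_s: 19.23
tcp_pos: [0.5264, -0.0372, 0.1593]
ee_rot: [[0.188, 0.002, -0.982], [0.982, -0.001, 0.188], [-0.0, -1.0, -0.002]]
wrist_force: [-5.3, 1.6, 14.8]
gripper_width: 0.0
```

The TCP stopped firmly at z = 0.1593, against a home-top height of 0.159. I retreat and check.

>>> {"name": "jog_arm", "arguments": {
  "series": [
    [[0,-0.01,0],[0,0,0],0.0],
    [[0,-0.04,0],[0,0,0],0.0],
    [[0,-0.05,0],[0,0,0],0.0],
    [[-0.05,0,0.01],[0,0,0],0.0],
    [[-0.06,0,0.01],[0,0,0],0.0],
    [[-0.06,0,0.01],[0,0,0],0.0],
    [[-0.06,0,0.01],[0,0,0],0.0],
    [[0,0,0],[0,0,0],0.0],
    [[0,0,0],[0,0,0],0.0]
  ]
}}

```text
time_s: 20.35
tcp_pos: [0.4433, -0.2555, 0.2563]
ee_rot: [[0.19, -0.0, -0.982], [0.982, 0.0, 0.19], [0.0, -1.0, 0.0]]
wrist_force: [-0.3, -0.0, 0.1]
gripper_width: 0.003
```

```bash
python3 - <<'E'
from h import *
st();S=bar();T=capture("top")
bs,bt=blobs(S,blue,(290,180,360,230),3),blobs(T,blue,(320,215,360,250),3);print(bs,bt)
if bs and bt: print("knob",tri(bs[0][0],bt[0][0]))
cv2.imwrite("pics/v6.png",cv2.resize(S[180:280,240:360],None,fx=5,fy=5,interpolation=2)[:,:,::-1])
E
```

```text
t 20.35 tcp [ 0.4433 -0.2555  0.2563] box-local -0.0706365394895348 -0.3405009882659905 0.14334507436729382 F [-0.2505 -0.0388  0.0619] w 0.0003
[(array([309.411 , 236.3288]), np.int32(73))]
bar local x,z -0.04441124746900259 0.035708159993764185 angle -0.09247372305422574
[(array([320.5294, 210.5529]), np.int32(85), [316, 206, 10, 10])] [(array([340.7083, 235.1389]), np.int32(72), [336, 231, 10, 9])]
knob (array([ 0.5274, -0.0367,  0.1477]), np.float64(0.00028131930564581945))
```

View pics/v6.png

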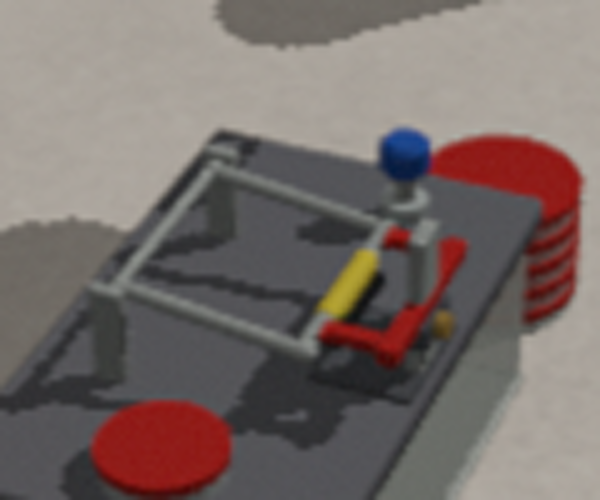

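The bail is held under both noses (sleeve at crop (350,285)). The knob is home at crop (405,155), the same pixel position as at the start.

```bash
python3 -c "
from station import *
print(finish_job())"
```

```text
the job is handed in; nothing more can be done
None
```

The culture box is ready for the incubator and the job was handed in at 20.4 s of the 61 s allowed; no verdict is reported.

- **Vent out:** I gripped the blue knob and pulled it up until it clicked. Two camera views put the lift at 17.5 mm.
- **Bail closed:** I pushed the bail over from behind, then pressed on the sleeve in 1–2 mm steps. The highest force I read was about 12–13 N, when passing the noses. It then dropped, and I stopped at about 2 N.
- **Bail holding:** With the tool withdrawn, the bar stayed under both noses, about 36 mm above the lid. It was still at the same height about 4 s later.
- **Vent home:** I pushed the knob down to a firm stop, reaching about 15 N vertically (16 N in all). That was more than strictly needed. It measured z = 0.1477 m, the same as at the start.

**Disagreements:** My two-view heights read about 2–6 mm lower than the given ones. The pads closed to 24.4 mm on the nominally 26 mm knob head, but it did not slip. Forces were read only at the end of each call, so brief peaks in between would not show.

The arm ended clear of everything, with about 0 N on the wrist. I did not touch the dishes, marker, pot or cup, though I did not re-measure them at the end.

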